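Bring the tilting pouring stand level and bolt it

ROBOT

A 6-joint arm with a two-finger parallel gripper is mounted at the origin on a cart in front of the work surface, level with it; the furniture and walls round the work are solid. World frame = base frame: x ahead of the robot, y to its left, z up, the work surface at z = 0. Lengths are in m, angles in rad, forces in N, time in s.
With the tool pointing down it reaches from about 0.15 to 0.775 m from the base axis. Payload 6.1 kg.
Tool frame: the origin (TCP) lies between the finger pads; the fingertips stand 22 mm ahead of it and the grasp point (between the pads) lies 3 mm ahead of it; z points along the fingers, y is the line along which they close (so a half turn about z gives the same grasp; the last joint's range is limited). The gripper opens to 85 mm and grips with 20 to 120 N. Pads are 22 mm wide; open, the fingers measure 114 mm over their backs; the gripper's body (76 mm by 85 mm) begins 54 mm behind the grasp point. The pads swing forward as they close: fully open they stand 13 mm farther back than shut.
Start: joints at [1.139, 0.126, -0.04, 1.405, 0, 1.571], TCP at [0.22, 0.477, 0.253] pointing down, gripper open.
Joint ranges: [-2.72, 2.72], [-0.95, 1.95], [-1.27, 1.35], [-1.78, 2.02], [-1.46, 1.47], [-3.14, 3.14]. Speed limits (rad/s): [2.39, 2.39, 3.01, 3.14, 3.14, 3.14].

INTERFACE

Orientations are given as a 3x3 rotation matrix whose columns are the frame's x, y, z axes.
In Python, from workcell import * gives the robot as it stands. The module is installed in compiled form; this text tells all that it offers.
- The arm moves only by the tool apply_moves, never from a script. Its argument "commands" is a list of rows, each an object of numbers: "dx", "dy", "dz": the shift along the tool's x, y, z in mm; "spin": the turn about the tool's z in degrees. A call has 1 to 8 rows; each row shifts and turns the commanded pose from where the row before left it, along the tool's axes as they then stand; what a row does not reach is not made up. A row lasts 1/8 s, in which the tool goes at most 62.5 mm and 10.7 degrees, less where a joint would pass 70% of its speed; a pose out of reach is approached as far as the arm can. A call is refused whole if a number of a shift passes 62.5 or a number of a turn 10.7, either way. A call with a gripper value outside its range is refused whole. "gripper" is the opening, from 0 (shut) to 1 (fully open), set as the call begins (left out, the last holds). The fingers move at their own pace and stop on an object; "newtons" is the grip in N (left out, the last holds). Time passes only in rows, so rows that do not move let the fingers close. It gives the time, the measured TCP pose, the force, the opening and the grip force at its end, in the units of the state.
- observe(): the state, without advancing time (a new reading comes with each control period).
- get_image(name): name is "scene" or "top"; returns a dict with "pixels" (480x640x3 uint8, red, green, blue), "mtx" (3x3 intrinsics, pixels), "distortion" ([k1, k2, p1, p2, k3] as OpenCV has them; the pictures are not rectified), "cam_to_world" (4x4, takes a point from camera to world coordinates). Camera axes: x right, y down, z forward; pixel columns grow to the right and rows downward; lengths in m; the calibration is good to about 2 mm. A picture is of the moment at which its call begins. There is no depth.
- finish_job(): hands the job in; it is judged then, once.
The state is a dict: "t": time; "joint_positions": joint angles; "dq": joint speeds; "joint_efforts": joint torques, N m; "tcp_pos": TCP position; "orientation": TCP orientation; "contact_force": force on the tool from outside, world axes, zero at the start; "torque": the same for the moment, N m; "gripper_width": opening from 0.0 (shut) to 1.0 (fully open); "grip_force": force on a finger pad.
Only numpy, scipy, OpenCV 4.12 (cv2) and the standard library are available. Lean on these libraries where they do the work, as an engineer would, in place of code of your own. Each camera call takes 0.05 s, during which the arm holds its last target. There are 200 camera calls.

TASK

The first layer in the dish has set on the slant and the second needs it level: press the sprung tilt plate of the pouring stand down until it sits on its rubber stops, hold it there while you slide the bolt by its red knob fully home under the steel keeper, then let go so that the plate stays down. Press with feeling: the stops and the keeper must never be loaded with more than about 25 N. The dish must stay in its place on the plate, and leave the other things where they are.

Things in the scene. Friction and masses are not known exactly. Their poses are not given: they have to be found in the camera images.
- stand: grey stand, fixed to the worktop; base plate 215 (x) by 188 (y) by 12 mm thick; origin at the centre of its underside, z up. Its hinge line runs along its y axis at x = +85 mm, z = 50 mm (far edge, between two grey cheeks). Its -x edge is the near, free side.
- tilt_plate (a joint): blue tilt plate (180 mm from hinge to free edge, 120 mm wide, 8 mm thick, its mid-plane through the hinge line), rad: 0 = sprung fully up (0.30 rad above true level), growing as pressed down; it sits on the stops at 0.267 to 0.333, wherever they were set, and that counts as level. The spring lifts with about 5.5 N at the knob when up, 10 N when down; unless bolted it rises when let go.
- bolt (a joint): flat steel bar, 22 (x) by 105 (y) by 8 mm, lying on the plate 152 mm from the hinge line; value in m: 0 = fully drawn, 0.022 = fully home (end stop), sliding along the stand's +y towards the keeper. Starts between 0 and 0.005. About 2 N of friction, more once the keeper carries load; stays where left. Its nose reaches the edge of the keeper's lip at 0.012.
- knob_foot (a point): middle of the foot of the bolt's red knob, on the bolt's top face, 12 mm above the plate's mid-plane. The knob is 16 (x) by 14 (y) mm and stands 28 mm above this point; 30 mm of bar lies free on both sides along y. Axes as the plate's: z square to the plate, y along the bolt's travel; it tilts with the plate and slides with the bolt.
- level_bracket: fixed dark bracket on the base under the bolt line, origin on the base plate. It carries a steel bridge with two rubber stops (35 mm to either side along y) and, at its +y end, the keeper. A screw sets the bridge's height: stop tops 34 mm above this origin, give or take 5 mm, different each time and not shown by any pose here: feel for the stops. Loads on stops and keeper count as loads on it.
- keeper_line (a point): the point of the stand's base straight below the middle of the keeper's lip. The keeper is a steel inverted L, lip 26 (x) by 22 (y) by 8 mm. Keeper and stops move together: with the plate down on its stops the bolt's top passes 2 mm below the lip; pressed less, it runs against the lip's edge; thrown too early it lies above the lip and bars the way down.
- dish_seat (a point): middle of the dish's place on the plate's top face, between four low white lugs 5 mm tall, 80 mm from the hinge line; axes as the plate's
- dish: round shallow dish with pink contents, 66 mm across and 15 mm tall, lying loose on the tilted plate between the lugs; origin at the centre of its underside
- blue_cup: bystander: white cup with a blue lid, 60 mm across, 72 mm tall; origin at the centre of its underside
- bottle: bystander: clear bottle with a blue cap, 48 mm across, 115 mm tall; origin at the centre of its underside
- spare_dish: bystander: round shallow dish with pale yellow contents, 66 mm across, 15 mm tall; origin at the centre of its underside
- timer: bystander: white bench timer, 68 by 62 by 19 mm; origin at the centre of its underside
- marker: bystander: black marker pen lying flat, 136 mm long, 12 mm thick; origin at the centre of its underside
- tape: bystander: roll of green tape lying flat, 60 mm across, 18 mm tall; origin at the centre of its underside
Things that resemble listed ones, but are neither listed nor needed, are in the scene too. What is shaped like the dish but purple is not meant.

How it is judged:
By the outcome, as a careful person would: the job done as asked, in the order asked, and still so for the second after the job is handed in, with the robot touching nothing.
It also fails if it takes over 32 s, if anything falls off the work surface, if the arm or the gripper's body presses on something with over 40 N, if the wrist force passes 120 N, or if a joint passes its speed limit or range.

## Working session

There is one attempt and no reset: what is moved stays moved. The work goes in short steps, Python scripts to look and compute and a tool call to move; the robot and the scene stay as the last step left them, time stands still between calls to the robot, and variables do not carry over. Pictures are saved under pics/ and viewed, at most 10 in all, crops included, and the job is handed in when it is done.

Besides the shell and the picture viewer there is one more tool, called after "Request:" in YAML: its name, and indented under it one key for each argument. apply_moves: Moves the arm, as the interface text tells. Its arguments: {"type":"object","properties":{"commands":{"type":"array"},"gripper":{"type":"number"},"newtons":{"type":"number"}},"required":["commands"]}

```bash
mkdir -p pics; cat > h.py <<'E'
from workcell import *
import numpy as np, cv2
def ray(im,u,v):
    p=cv2.undistortPoints(np.array([[[u,v]]],float),im["mtx"],np.array(im["distortion"],float))[0,0]
    T=np.array(im["cam_to_world"]); d=T[:3,:3]@[p[0],p[1],1]; return T[:3,3],d/np.linalg.norm(d)
def onz(im,u,v,z):
    o,d=ray(im,u,v); return o+d*(z-o[2])/d[2]
def tri(a,b):
    (o,d),(p,e)=a,b
    s=np.linalg.lstsq(np.c_[d,-e],p-o,rcond=None)[0]; x=o+d*s[0]; y=p+e*s[1]; return (x+y)/2,np.linalg.norm(x-y)
def proj(im,P):
    T=np.linalg.inv(np.array(im["cam_to_world"])); return cv2.projectPoints(np.array(P,float).reshape(-1,3),cv2.Rodrigues(T[:3,:3])[0],T[:3,3],im["mtx"],np.array(im["distortion"],float))[0][:,0]
E
python3 - <<'E'
from h import *
for n in("scene","top"):
    i=get_image(n); cv2.imwrite(f"pics/{n}0.png",i["pixels"][:,:,::-1]); print(n,np.round(i["cam_to_world"],3).tolist())
    i["mtx"]=np.array(i["mtx"],float); np.save(n+"0.npy",i,allow_pickle=True)
print(observe())
E
```

```text
scene [[0.56, -0.414, 0.717, -0.285], [-0.828, -0.267, 0.493, -0.558], [-0.012, -0.87, -0.492, 0.675], [0.0, 0.0, 0.0, 1.0]]
top [[-0.063, -0.969, 0.238, 0.253], [-0.998, 0.063, -0.008, 0.01], [-0.007, -0.238, -0.971, 1.329], [0.0, 0.0, 0.0, 1.0]]
{'t': 0.1, 'joint_positions': array([ 1.13901221e+00,  1.26360815e-01, -4.04828904e-02,  1.40537801e+00,
       -1.14148486e-05,  1.57076484e+00]), 'dq': array([ 8.61728027e-04, -2.04867170e-03,  1.52272414e-03,  2.96232534e-04,
       -6.66434543e-04,  6.43667857e-05]), 'joint_efforts': array([ 7.08903008e-04, -4.36904240e+01,  3.53605664e+01,  1.36872882e-02,
        1.09085647e-05, -6.28772682e-06]), 'tcp_pos': array([0.21957976, 0.47652957, 0.25259576]), 'orientation': array([[-9.08233741e-01,  4.18462816e-01, -5.86145028e-04],
       [ 4.18463226e-01,  9.08232812e-01, -1.29934151e-03],
       [-1.13699582e-05, -1.42538594e-03, -9.99998984e-01]]), 'contact_force': array([ 0.14435298,  0.53294385, -0.35286651]), 'torque': array([ 0.03001275,  0.01244762, -0.00024169]), 'grip_force': 0.0, 'gripper_width': 0.9987489214329778}
```

View pics/scene0.png

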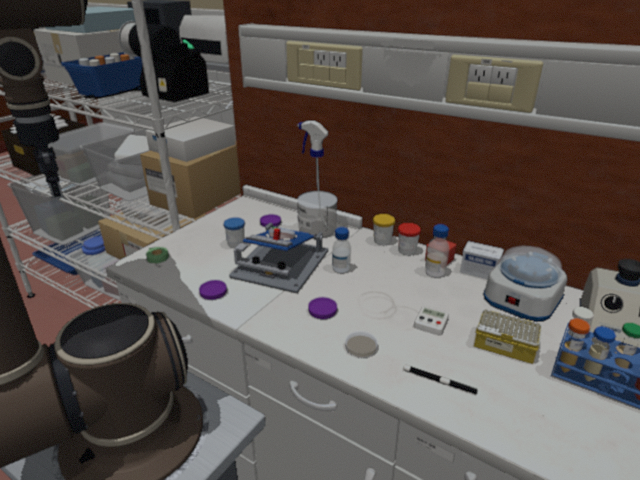

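View pics/top0.png

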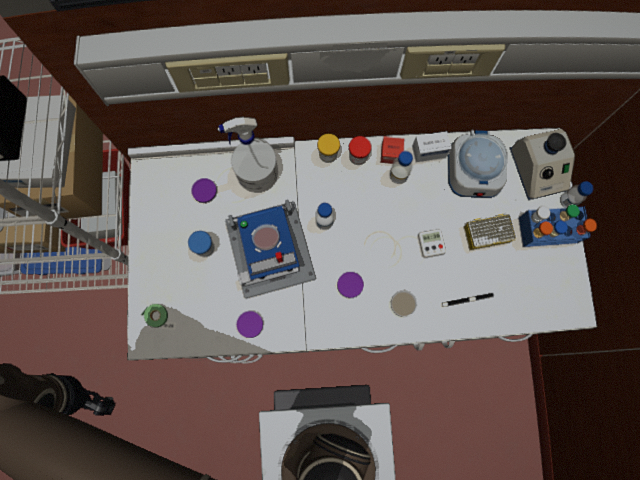

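The stand is at about (270,250) in top and (280,255) in scene. The red knob is near (280,257) in top and (277,233) in scene. I'll enlarge both.

```bash
python3 - <<'E'
from h import *
t=np.load("top0.npy",allow_pickle=True).item();s=np.load("scene0.npy",allow_pickle=True).item()
a=cv2.resize(t["pixels"][190:305,215:330],(690,600),interpolation=3)[:,:,::-1]
a=cv2.resize(t["pixels"][195:305,220:320],None,fx=5,fy=5,interpolation=2)[:,:,::-1]
cv2.imwrite("pics/tc.png",a)
b=cv2.resize(s["pixels"][215:295,225:335],None,fx=7,fy=7,interpolation=2)[:,:,::-1]
cv2.imwrite("pics/sc.png",b)
for n,i,r in(("t",t,(195,305,220,320)),("s",s,(215,295,225,335))):
    h=cv2.cvtColor(i["pixels"],cv2.COLOR_RGB2HSV).astype(int)
    m=((h[...,0]<8)|(h[...,0]>173))&(h[...,1]>150)&(h[...,2]>100)
    m2=np.zeros_like(m);m2[r[0]:r[1],r[2]:r[3]]=m[r[0]:r[1],r[2]:r[3]]
    v,u=np.nonzero(m2);print(n,len(u),u.mean(),v.mean(),u.min(),u.max(),v.min(),v.max())
for p in [(312,276),(243,297),(228,222),(294,202)]: print(p,onz(t,*p,0.012))
E
```

```text
t 32 278.3125 255.28125 276 281 252 258
s 28 275.5357142857143 232.67857142857142 274 278 229 239
(312, 276) [0.47327013 0.00913472 0.012     ]
(243, 297) [0.43095065 0.18520702 0.012     ]
(228, 222) [0.62845376 0.21784877 0.012     ]
(294, 202) [0.67114826 0.04376913 0.012     ]
```

View pics/tc.png

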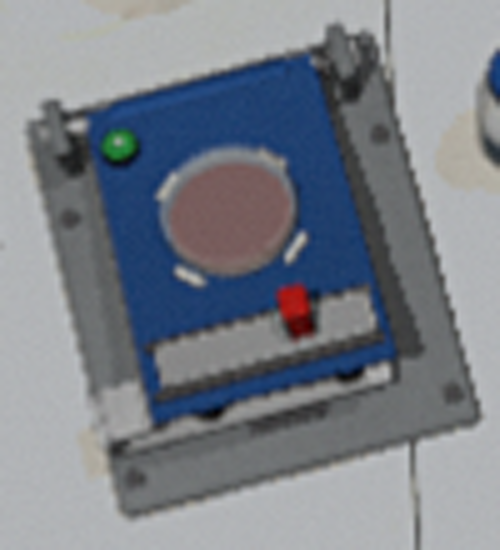

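View pics/sc.png

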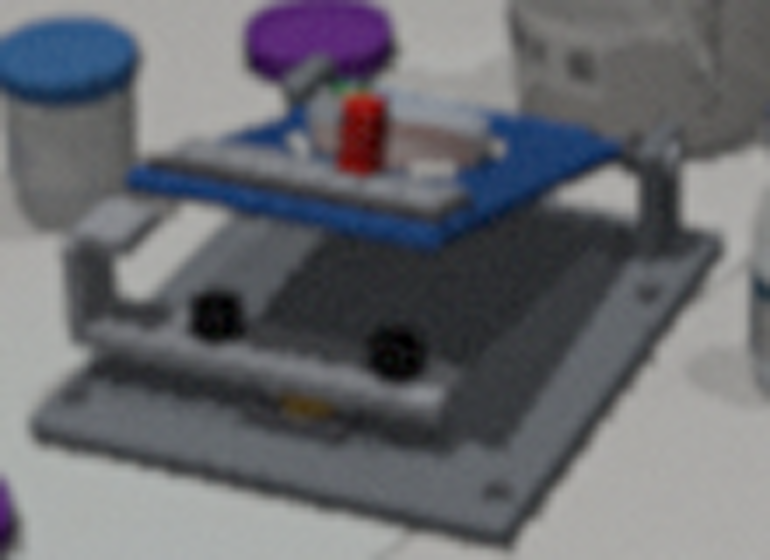

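The top crop shows the base corners at about (480,415), (125,517) and (30,122), and the knob at (295,310). The keeper is on the left, at (125,410). The scene crop shows the knob centre at (362,133).

```bash
python3 - <<'E'
from h import *
t=np.load("top0.npy",allow_pickle=True).item();s=np.load("scene0.npy",allow_pickle=True).item()
ct=lambda u,v:(220+u/5-.4,195+v/5-.4); cs=lambda u,v:(225+u/7-.4,215+v/7-.4)
NR,NL,FL=[onz(t,*ct(*p),.012) for p in((480,415),(125,517),(30,122))]
NRs,NLs=[onz(s,*cs(*p),.009) for p in((505,540),(35,432))]
print(NR,NL,FL,np.linalg.norm(NR-NL),np.linalg.norm(NL-FL)); print(NRs,NLs,np.linalg.norm(NRs-NLs))
d=(NL-NR)/np.linalg.norm(NL-NR); e=(FL-NL)/np.linalg.norm(FL-NL)
y1=np.arctan2(-d[0],d[1]); y2=np.arctan2(e[1],e[0]); d=(NLs-NRs); print(np.degrees([y1,y2,np.arctan2(-d[0],d[1])]))
yaw=(y1+y2)/2; c=(NR+FL)/2; X=np.array([np.cos(yaw),np.sin(yaw),0]);Y=np.array([-np.sin(yaw),np.cos(yaw),0]);print("centre",c)
k,err=tri(ray(t,*ct(297,311)),ray(s,*cs(362,133)))
r=k-c; print("knob mid",k,err,"stand",r@X,r@Y)
E
```

```text
[4.68610881e-01 3.40868513e-04 1.20000000e-02] [0.42818972 0.18127045 0.012     ] [0.63696441 0.22394037 0.012     ] 0.18538981958052347 0.21309057284125865
[ 0.46402679 -0.00297772  0.009     ] [0.42635095 0.1747728  0.009     ] 0.1816995165712399
[12.59354674 11.55117587 11.96724242]
centre [0.55278765 0.11214062 0.012     ]
knob mid [0.50537402 0.08312786 0.12067651] 0.00024725978467315815 stand -0.052432967002979516 -0.01845470707452387
```

The measurements match the stand geometry: knob mid is predicted at x −52.6 mm and z 119.8 mm, and measured at −52.4 and 120.7. Yaw is about 12°. Moving above the knob.

Request:
apply_moves:
  commands:
    - {"dx": -52.5, "dy": -30}
    - {"dx": -52.5, "dy": -30}
    - {"dx": -52.5, "dy": -30}
    - {"dx": -52.5, "dy": -30}
    - {"dx": -52.5, "dy": -30}
    - {"dx": -52.5, "dy": -30}
    - {"dx": -52.5, "dy": -30}
    - {"dx": -52.5, "dy": -30}
  gripper: 0.4

```text
validation failed for argument at $.co...
```

Request:
apply_moves:
  commands:
    - {"spin": -9.2}
    - {"spin": -9.2}
    - {"spin": -9.2}
    - {"spin": -9.2}
    - {"dx": 0}

```text
validation failed for argument at $.co...
```

```bash
cat >> h.py <<'E'
def rel(P):
    o=observe(); return 1e3*np.array(o["orientation"]).T@(np.array(P)-o["tcp_pos"])
E
python3 - <<'E'
from h import *
o=observe();print(o["t"],o["tcp_pos"],np.round(o["orientation"],3).tolist(),o["joint_positions"].round(2),o["gripper_width"],o["contact_force"]); print(rel([.5013,.0822,.1067]))
Y=o["orientation"][:,1];print(np.degrees(np.arctan2(Y[1],Y[0])))
E
```

```text
0.1 [0.21957976 0.47652957 0.25259576] [[-0.908, 0.418, -0.001], [0.418, 0.908, -0.001], [-0.0, -0.001, -1.0]] [ 1.14  0.13 -0.04  1.41 -0.    1.57] 0.9987489214329778 [ 0.14435298  0.53294385 -0.35286651]
[-420.87858787 -240.04565019  146.24285646]
65.26239656718005
```

Request:
apply_moves:
  commands:
    - {"dx": -52.5, "dy": -30.0, "dz": 0.0, "spin": 0.0}
    - {"dx": -52.5, "dy": -30.0, "dz": 0.0, "spin": 0.0}
    - {"dx": -52.5, "dy": -30.0, "dz": 0.0, "spin": 0.0}
    - {"dx": -52.5, "dy": -30.0, "dz": 0.0, "spin": 0.0}
    - {"dx": -52.5, "dy": -30.0, "dz": 0.0, "spin": 0.0}
    - {"dx": -52.5, "dy": -30.0, "dz": 0.0, "spin": 0.0}
    - {"dx": -52.5, "dy": -30.0, "dz": 0.0, "spin": 0.0}
    - {"dx": -52.5, "dy": -30.0, "dz": 0.0, "spin": 0.0}
  gripper: 0.4

```text
t: 1.1
tcp_pos: [0.5014, 0.0812, 0.2531]
orientation: [[-0.908, 0.419, -0.0], [0.419, 0.908, 0.0], [0.0, 0.0, -1.0]]
contact_force: [1.0, -0.1, -0.6]
gripper_width: 0.403
grip_force: 0.0
```

Request:
apply_moves:
  commands:
    - {"dx": 0.0, "dy": 0.0, "dz": 20.0, "spin": -9.2}
    - {"dx": 0.0, "dy": 0.0, "dz": 20.0, "spin": -9.2}
    - {"dx": 0.0, "dy": 0.0, "dz": 20.0, "spin": -9.2}
    - {"dx": 0.0, "dy": 0.0, "dz": 15.0, "spin": -9.2}
    - {"dx": 0.0, "dy": 0.0, "dz": 0.0, "spin": 0.0}

```text
t: 1.72
tcp_pos: [0.4997, 0.0829, 0.1769]
orientation: [[-0.978, -0.207, -0.003], [-0.207, 0.978, -0.001], [0.003, 0.0, -1.0]]
contact_force: [-0.7, -0.1, -0.0]
gripper_width: 0.396
grip_force: 0.0
```

```bash
python3 - <<'E'
from h import *
o=observe();print(o["t"],o["tcp_pos"],o["joint_positions"].round(2),o["gripper_width"],o["contact_force"]); print(rel([.5013,.0822,.1067]))
Y=o["orientation"][:,1];print(np.degrees(np.arctan2(Y[1],Y[0])))
ims=[]
for n in("scene","top"):
    i=get_image(n);c=proj(i,[.5013,.0822,.12])[0].astype(int);print(n,c)
    ims.append(cv2.resize(i["pixels"][c[1]-38:c[1]+38,c[0]-38:c[0]+38],(400,400),interpolation=2))
cv2.imwrite("pics/n1.png",np.hstack(ims)[:,:,::-1])
E
```

```text
1.725 [0.49972578 0.08285298 0.17686522] [ 0.16  0.1  -0.23  1.24 -0.   -0.04] 0.39612483864528664 [-0.71704365 -0.09254511 -0.00262405]
[-1.62483388 -0.97300828 70.16035675]
101.95852665841886
scene [275 234]
top [279 258]
```

View pics/n1.png

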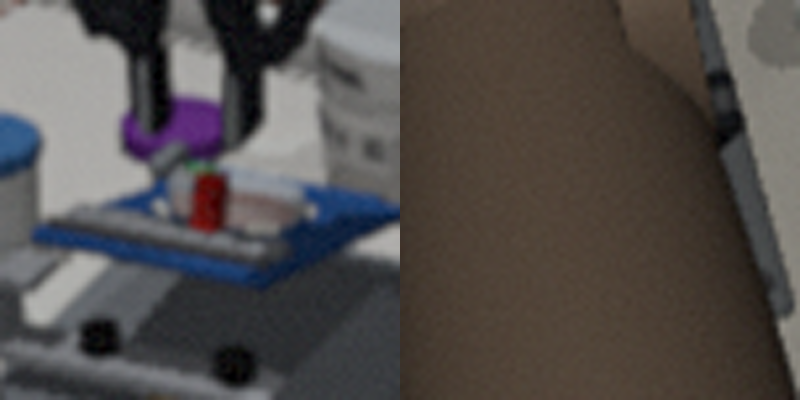

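The scene view shows the fingers at x ≈ 150 and 240, straddling the knob at (208,200). Descending.

Request:
apply_moves:
  commands:
    - {"dx": -1.0, "dy": -0.5, "dz": 12.0, "spin": 0.0}
    - {"dx": -1.0, "dy": -0.5, "dz": 12.0, "spin": 0.0}
    - {"dx": -1.0, "dy": 0.0, "dz": 10.0, "spin": 0.0}
    - {"dx": 0.0, "dy": 0.0, "dz": 3.0, "spin": 0.0}
    - {"dx": 0.0, "dy": 0.0, "dz": 0.0, "spin": 0.0}

```text
t: 2.45
tcp_pos: [0.5037, 0.0827, 0.1411]
orientation: [[-0.978, -0.209, -0.001], [-0.209, 0.978, -0.0], [0.001, 0.0, -1.0]]
contact_force: [-0.7, -0.1, 0.1]
gripper_width: 0.401
grip_force: 0.0
```

Request:
apply_moves:
  commands:
    - {"dx": 0.0, "dy": 0.0, "dz": 2.0, "spin": 0.0}
    - {"dx": 0.0, "dy": 0.0, "dz": 2.0, "spin": 0.0}
    - {"dx": 0.0, "dy": 0.0, "dz": 0.0, "spin": 0.0}
  gripper: 0.27

```text
t: 2.82
tcp_pos: [0.5038, 0.0827, 0.1373]
orientation: [[-0.978, -0.209, -0.0], [-0.209, 0.978, 0.0], [0.0, 0.0, -1.0]]
contact_force: [-0.2, 0.0, 0.6]
gripper_width: 0.27
grip_force: 0.0
```

Request:
apply_moves:
  commands:
    - {"dx": 0.0, "dy": 0.0, "dz": 2.0, "spin": 0.0}
    - {"dx": 0.0, "dy": 0.0, "dz": 2.0, "spin": 0.0}
    - {"dx": 0.0, "dy": 0.0, "dz": 0.0, "spin": 0.0}

```text
t: 3.2
tcp_pos: [0.5037, 0.0827, 0.1331]
orientation: [[-0.978, -0.209, -0.0], [-0.209, 0.978, -0.0], [0.0, 0.0, -1.0]]
contact_force: [-0.4, -0.7, -0.6]
gripper_width: 0.273
grip_force: 0.0
```

Request:
apply_moves:
  commands:
    - {"dx": 0.0, "dy": 0.0, "dz": 2.0, "spin": 0.0}
    - {"dx": 0.0, "dy": 0.0, "dz": 2.0, "spin": 0.0}
    - {"dx": 0.0, "dy": 0.0, "dz": 2.0, "spin": 0.0}
    - {"dx": 0.0, "dy": 0.0, "dz": 0.0, "spin": 0.0}

```text
t: 3.7
tcp_pos: [0.5038, 0.0827, 0.1278]
orientation: [[-0.978, -0.209, 0.0], [-0.209, 0.978, 0.0], [-0.0, -0.0, -1.0]]
contact_force: [-1.4, -0.7, 6.2]
gripper_width: 0.272
grip_force: 2.5
```

Request:
apply_moves:
  commands:
    - {"dx": 1.5, "dy": 0.0, "dz": 4.0, "spin": 0.0}
    - {"dx": 1.5, "dy": 0.0, "dz": 4.0, "spin": 0.0}
    - {"dx": 1.4, "dy": 0.0, "dz": 4.0, "spin": 0.0}
    - {"dx": 1.3, "dy": 0.0, "dz": 4.0, "spin": 0.0}
    - {"dx": 1.2, "dy": 0.0, "dz": 4.0, "spin": 0.0}
    - {"dx": 1.1, "dy": 0.0, "dz": 4.0, "spin": 0.0}
    - {"dx": 1.0, "dy": 0.0, "dz": 4.0, "spin": 0.0}
    - {"dx": 0.0, "dy": 0.0, "dz": 0.0, "spin": 0.0}

```text
t: 4.7
tcp_pos: [0.4961, 0.081, 0.1004]
orientation: [[-0.978, -0.209, 0.003], [-0.209, 0.978, 0.001], [-0.003, -0.0, -1.0]]
contact_force: [0.4, 1.0, 7.1]
gripper_width: 0.272
grip_force: 3.6
```

```bash
python3 - <<'E'
from h import *
i=get_image("scene");c=proj(i,[.5013,.0822,.08])[0].astype(int);print(c)
cv2.imwrite("pics/n2.png",cv2.resize(i["pixels"][c[1]-40:c[1]+40,c[0]-50:c[0]+50],(750,600),interpolation=2)[:,:,::-1])
o=observe();print(o["tcp_pos"],o["contact_force"],o["torque"])
E
```

```text
[276 249]
[0.49618252 0.08106726 0.10050323] [ 0.51877497 -0.7044565   7.97265039] [ 0.078004    0.06657322 -0.03006967]
```

View pics/n2.png

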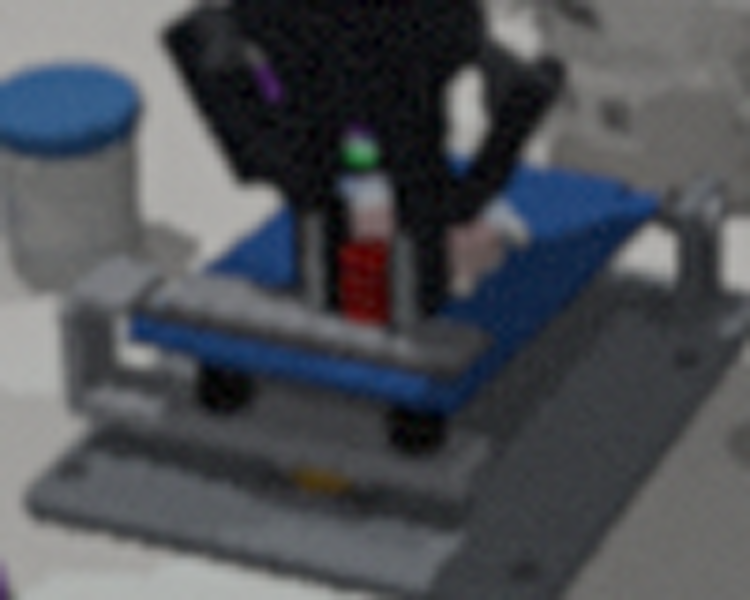

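The fingers straddle the knob at (365,280) with their tips on the bar. The plate is partway down, the dish is still seated, and the bolt nose at (145,290) is still short of the keeper. Next, feel for the stops.

Request:
apply_moves:
  commands:
    - {"dx": 0.6, "dy": 0.0, "dz": 2.0, "spin": 0.0}
    - {"dx": 0.5, "dy": 0.0, "dz": 2.0, "spin": 0.0}
    - {"dx": 0.5, "dy": 0.0, "dz": 2.0, "spin": 0.0}
    - {"dx": 0.5, "dy": 0.0, "dz": 2.0, "spin": 0.0}
    - {"dx": 0.4, "dy": 0.0, "dz": 2.0, "spin": 0.0}
    - {"dx": 0.0, "dy": 0.0, "dz": 0.0, "spin": 0.0}

```text
t: 5.5
tcp_pos: [0.4946, 0.0807, 0.0909]
orientation: [[-0.978, -0.209, 0.005], [-0.209, 0.978, 0.001], [-0.005, 0.0, -1.0]]
contact_force: [2.6, 0.1, 7.3]
gripper_width: 0.268
grip_force: 4.0
```

Request:
apply_moves:
  commands:
    - {"dx": 0.2, "dy": 0.0, "dz": 1.0, "spin": 0.0}
    - {"dx": 0.2, "dy": 0.0, "dz": 1.0, "spin": 0.0}
    - {"dx": 0.0, "dy": 0.0, "dz": 0.0, "spin": 0.0}

```text
t: 5.88
tcp_pos: [0.4944, 0.0807, 0.0891]
orientation: [[-0.978, -0.209, 0.005], [-0.209, 0.978, 0.001], [-0.005, 0.0, -1.0]]
contact_force: [2.5, 1.7, 8.4]
gripper_width: 0.267
grip_force: 4.1
```

Request:
apply_moves:
  commands:
    - {"dx": 0.2, "dy": 0.0, "dz": 1.0, "spin": 0.0}
    - {"dx": 0.0, "dy": 0.0, "dz": 0.0, "spin": 0.0}

```text
t: 6.12
tcp_pos: [0.4943, 0.0806, 0.0883]
orientation: [[-0.978, -0.209, 0.005], [-0.209, 0.978, 0.001], [-0.006, 0.0, -1.0]]
contact_force: [2.1, 0.4, 8.3]
gripper_width: 0.267
grip_force: 4.5
```

Request:
apply_moves:
  commands:
    - {"dx": 0.2, "dy": 0.0, "dz": 1.0, "spin": 0.0}
    - {"dx": 0.0, "dy": 0.0, "dz": 0.0, "spin": 0.0}

```text
t: 6.38
tcp_pos: [0.4943, 0.0807, 0.0881]
orientation: [[-0.978, -0.209, 0.006], [-0.209, 0.978, 0.001], [-0.006, 0.0, -1.0]]
contact_force: [-0.2, 0.4, 14.5]
gripper_width: 0.269
grip_force: 7.3
```

Request:
apply_moves:
  commands:
    - {"dx": 0.1, "dy": 0.0, "dz": 1.0, "spin": 0.0}
    - {"dx": 0.0, "dy": 0.0, "dz": 0.0, "spin": 0.0}

```text
t: 6.62
tcp_pos: [0.4943, 0.0806, 0.0879]
orientation: [[-0.978, -0.209, 0.007], [-0.209, 0.978, 0.002], [-0.007, 0.0, -1.0]]
contact_force: [-2.4, -0.4, 20.2]
gripper_width: 0.272
grip_force: 10.3
```

The plate is on the stops: z holds at about 0.088 while the force climbs. The total is 20 N, of which about 11 N goes to the stops. Sliding the bolt along +y.

Request:
apply_moves:
  commands:
    - {"dx": 0.0, "dy": 2.0, "dz": 0.0, "spin": 0.0}
    - {"dx": 0.0, "dy": 2.0, "dz": 0.0, "spin": 0.0}
    - {"dx": 0.0, "dy": 2.0, "dz": 0.0, "spin": 0.0}
    - {"dx": 0.0, "dy": 2.0, "dz": 0.0, "spin": 0.0}
    - {"dx": 0.0, "dy": 0.0, "dz": 0.0, "spin": 0.0}

```text
t: 7.25
tcp_pos: [0.4927, 0.0884, 0.088]
orientation: [[-0.978, -0.209, 0.007], [-0.209, 0.978, 0.001], [-0.007, -0.001, -1.0]]
contact_force: [-1.2, -1.5, 20.8]
gripper_width: 0.267
grip_force: 10.3
```

Request:
apply_moves:
  commands:
    - {"dx": 0.0, "dy": 2.0, "dz": 0.0, "spin": 0.0}
    - {"dx": 0.0, "dy": 2.0, "dz": 0.0, "spin": 0.0}
    - {"dx": 0.0, "dy": 2.0, "dz": 0.0, "spin": 0.0}
    - {"dx": 0.0, "dy": 0.0, "dz": 0.0, "spin": 0.0}

```text
t: 7.75
tcp_pos: [0.4915, 0.0942, 0.088]
orientation: [[-0.978, -0.209, 0.007], [-0.209, 0.978, 0.001], [-0.007, -0.0, -1.0]]
contact_force: [-1.5, -1.6, 19.8]
gripper_width: 0.265
grip_force: 10.3
```

Request:
apply_moves:
  commands:
    - {"dx": 0.0, "dy": 1.5, "dz": 0.0, "spin": 0.0}
    - {"dx": 0.0, "dy": 1.5, "dz": 0.0, "spin": 0.0}
    - {"dx": 0.0, "dy": 0.0, "dz": 0.0, "spin": 0.0}

```text
t: 8.12
tcp_pos: [0.4909, 0.0971, 0.0879]
orientation: [[-0.978, -0.209, 0.007], [-0.209, 0.978, 0.001], [-0.007, -0.0, -1.0]]
contact_force: [-1.9, -1.1, 20.4]
gripper_width: 0.268
grip_force: 10.3
```

Request:
apply_moves:
  commands:
    - {"dx": 0.0, "dy": 1.5, "dz": 0.0, "spin": 0.0}
    - {"dx": 0.0, "dy": 1.5, "dz": 0.0, "spin": 0.0}
    - {"dx": 0.0, "dy": 0.0, "dz": 0.0, "spin": 0.0}

```text
t: 8.5
tcp_pos: [0.4903, 0.1001, 0.088]
orientation: [[-0.978, -0.209, 0.007], [-0.209, 0.978, 0.001], [-0.007, -0.0, -1.0]]
contact_force: [-1.0, -1.3, 20.6]
gripper_width: 0.27
grip_force: 10.3
```

```bash
python3 - <<'E'
from h import *
i=get_image("scene");c=proj(i,[.495,.1,.07])[0].astype(int);print(c)
cv2.imwrite("pics/n3.png",cv2.resize(i["pixels"][c[1]-40:c[1]+40,c[0]-50:c[0]+50],(750,600),interpolation=2)[:,:,::-1])
E
```

```text
[269 251]
```

View pics/n3.png

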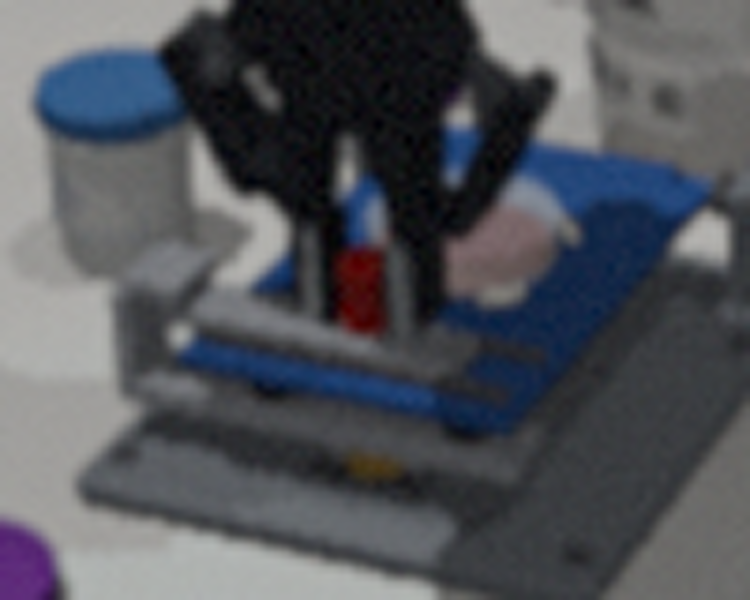

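The bar has slid toward the keeper, with its nose near (195,300) at the lip's edge. The right finger is closing on the knob at (360,290), and the plate is flat on the stops. Continuing until the end stop.

Request:
apply_moves:
  commands:
    - {"dx": 0.0, "dy": 1.5, "dz": 0.0, "spin": 0.0}
    - {"dx": 0.0, "dy": 1.5, "dz": 0.0, "spin": 0.0}
    - {"dx": 0.0, "dy": 0.0, "dz": 0.0, "spin": 0.0}

```text
t: 8.93
tcp_pos: [0.4899, 0.1018, 0.088]
orientation: [[-0.978, -0.208, 0.008], [-0.208, 0.978, -0.002], [-0.007, -0.004, -1.0]]
contact_force: [-0.0, -5.7, 19.7]
gripper_width: 0.275
grip_force: 10.4
```

Request:
apply_moves:
  commands:
    - {"dx": 0.0, "dy": 1.5, "dz": 0.0, "spin": 0.0}
    - {"dx": 0.0, "dy": 0.0, "dz": 0.0, "spin": 0.0}

```text
t: 9.18
tcp_pos: [0.4898, 0.1021, 0.088]
orientation: [[-0.978, -0.208, 0.009], [-0.208, 0.978, -0.005], [-0.007, -0.006, -1.0]]
contact_force: [0.2, -11.7, 20.4]
gripper_width: 0.273
grip_force: 10.4
```

```bash
python3 - <<'E'
from h import *
i=get_image("scene")
h=cv2.cvtColor(i["pixels"],cv2.COLOR_RGB2HSV).astype(int)
m=((h[...,0]<8)|(h[...,0]>173))&(h[...,1]>150)&(h[...,2]>100);m[:225]=0;m[265:]=0;m[:,:240]=0;m[:,310:]=0
v,u=np.nonzero(m);print(len(u),u.mean(),v.mean())
a=0; c=np.array([.5528,.1121,0]);w=np.radians(12.1);X=np.array([np.cos(w),np.sin(w),0]);Y=np.array([-np.sin(w),np.cos(w),0])
# knob mid plane y found by casting ray on z = 76+ (TCP-based level)
P=onz(i,u.mean(),v.mean(),.080);print((P-c)@X,(P-c)@Y)
cv2.imwrite("pics/n4.png",cv2.resize(i["pixels"][211:291,219:319],(750,600),interpolation=2)[:,:,::-1])
E
```

```text
0 nan nan
nan nan<stdin>:5: RuntimeWarning: Mean of empty slice.
  ret = ret.dtype.type(ret / rcount)
<stdin>:8: RuntimeWarning: Mean of empty slice.
```

View pics/n4.png

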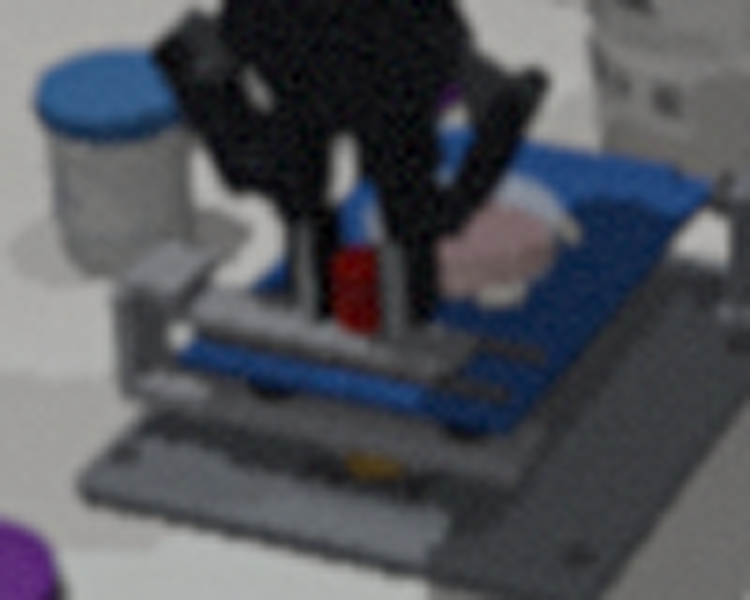

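```bash
python3 - <<'E'
from h import *
i=np.load("scene0.npy",allow_pickle=True).item()
w=np.radians(12.1);c=np.array([.5528,.1121,0]);X=np.array([np.cos(w),np.sin(w),0]);Y=np.array([-np.sin(w),np.cos(w),0])
for n,(u,v) in {"now":(355,290),"prev":(361,290)}.items():
    P=onz(i,219+u/7.5-.4,211+v/7.5-.4,.081);print(n,(P-c)@X,(P-c)@Y)
o=observe();p=o["tcp_pos"]-c;print("tcp",p@X,p@Y)
E
```

```text
now -0.06792087246556354 0.00398601267305604
prev -0.06723160316159225 0.0021696262885298905
tcp -0.06370924175785707 0.003466367783264062
```

The knob has travelled about 22 mm, from y −18.5 to +4. The rise in side force fits the end stop. To confirm with the knob itself, I'll ease the press a little and nudge on.

Request:
apply_moves:
  commands:
    - {"dx": 0.0, "dy": 0.0, "dz": -1.0, "spin": 0.0}
    - {"dx": 0.0, "dy": 1.0, "dz": 0.0, "spin": 0.0}
    - {"dx": 0.0, "dy": 0.0, "dz": 0.0, "spin": 0.0}

```text
t: 9.6
tcp_pos: [0.4894, 0.1035, 0.0882]
orientation: [[-0.978, -0.208, 0.008], [-0.208, 0.978, -0.004], [-0.007, -0.005, -1.0]]
contact_force: [2.2, -8.9, 14.1]
gripper_width: 0.273
grip_force: 7.3
```

Request:
apply_moves:
  commands:
    - {"dx": 0.0, "dy": 0.0, "dz": -1.5, "spin": 0.0}
    - {"dx": 0.0, "dy": 0.0, "dz": 0.0, "spin": 0.0}
    - {"dx": 0.0, "dy": 0.0, "dz": 0.0, "spin": 0.0}

```text
t: 9.98
tcp_pos: [0.489, 0.1041, 0.0888]
orientation: [[-0.978, -0.208, 0.006], [-0.208, 0.978, -0.002], [-0.006, -0.004, -1.0]]
contact_force: [2.2, -4.5, 8.1]
gripper_width: 0.27
grip_force: 4.3
```

Request:
apply_moves:
  commands:
    - {"dx": 0.0, "dy": 1.0, "dz": 0.0, "spin": 0.0}
    - {"dx": 0.0, "dy": 1.0, "dz": 0.0, "spin": 0.0}
    - {"dx": 0.0, "dy": 0.0, "dz": 0.0, "spin": 0.0}

```text
t: 10.35
tcp_pos: [0.4883, 0.1058, 0.0886]
orientation: [[-0.978, -0.208, 0.006], [-0.208, 0.978, -0.003], [-0.005, -0.004, -1.0]]
contact_force: [2.1, -6.2, 8.0]
gripper_width: 0.27
grip_force: 5.3
```

Request:
apply_moves:
  commands:
    - {"dx": 0.0, "dy": 1.0, "dz": 0.0, "spin": 0.0}
    - {"dx": 0.0, "dy": 0.0, "dz": 0.0, "spin": 0.0}

```text
t: 10.6
tcp_pos: [0.4882, 0.106, 0.0886]
orientation: [[-0.978, -0.207, 0.006], [-0.207, 0.978, -0.005], [-0.005, -0.006, -1.0]]
contact_force: [3.3, -10.2, 8.8]
gripper_width: 0.274
grip_force: 6.7
```

The finger is now hard against the knob: no more travel, with 10 N sideways. The bolt is home. Relieve the side push, then rise gently.

Request:
apply_moves:
  commands:
    - {"dx": 0.0, "dy": -1.0, "dz": 0.0, "spin": 0.0}
    - {"dx": 0.0, "dy": 0.0, "dz": -1.0, "spin": 0.0}
    - {"dx": 0.0, "dy": 0.0, "dz": -1.0, "spin": 0.0}
    - {"dx": 0.0, "dy": 0.0, "dz": -1.0, "spin": 0.0}
    - {"dx": 0.0, "dy": 0.0, "dz": 0.0, "spin": 0.0}

```text
t: 11.22
tcp_pos: [0.4882, 0.106, 0.0906]
orientation: [[-0.978, -0.208, 0.005], [-0.208, 0.978, -0.003], [-0.004, -0.004, -1.0]]
contact_force: [4.7, -5.7, 0.6]
gripper_width: 0.269
grip_force: 3.7
```

The vertical force is gone, so the keeper is carrying the plate. Open and withdraw.

Request:
apply_moves:
  commands:
    - {"dx": 0.0, "dy": -1.5, "dz": 0.0, "spin": 0.0}
    - {"dx": 0.0, "dy": 0.0, "dz": -1.0, "spin": 0.0}
    - {"dx": 0.0, "dy": 0.0, "dz": 0.0, "spin": 0.0}
  gripper: 0.36

```text
t: 11.6
tcp_pos: [0.4859, 0.1056, 0.0906]
orientation: [[-0.978, -0.209, -0.001], [-0.209, 0.978, -0.0], [0.001, 0.0, -1.0]]
contact_force: [-0.1, -0.1, 0.1]
gripper_width: 0.359
grip_force: 0.0
```

Request:
apply_moves:
  commands:
    - {"dx": 0.0, "dy": 0.0, "dz": -4.0, "spin": 0.0}
    - {"dx": 0.0, "dy": 0.0, "dz": -8.0, "spin": 0.0}
    - {"dx": 0.0, "dy": 0.0, "dz": -15.0, "spin": 0.0}
    - {"dx": 0.0, "dy": 0.0, "dz": -30.0, "spin": 0.0}
    - {"dx": 0.0, "dy": 0.0, "dz": -40.0, "spin": 0.0}
    - {"dx": 0.0, "dy": 0.0, "dz": -40.0, "spin": 0.0}
    - {"dx": 0.0, "dy": 0.0, "dz": -20.0, "spin": 0.0}

```text
t: 12.48
tcp_pos: [0.487, 0.1057, 0.2515]
orientation: [[-0.978, -0.209, 0.004], [-0.209, 0.978, 0.001], [-0.004, 0.0, -1.0]]
contact_force: [0.9, -0.8, -0.4]
gripper_width: 0.359
grip_force: 0.0
```

Request:
apply_moves:
  commands:
    - {"dx": 0.0, "dy": 45.0, "dz": 0.0, "spin": 0.0}
    - {"dx": 0.0, "dy": 55.0, "dz": 0.0, "spin": 0.0}
    - {"dx": 0.0, "dy": 55.0, "dz": 0.0, "spin": 0.0}
    - {"dx": 0.0, "dy": 55.0, "dz": 0.0, "spin": 0.0}
    - {"dx": 0.0, "dy": 45.0, "dz": 0.0, "spin": 0.0}
    - {"dx": 0.0, "dy": 0.0, "dz": 0.0, "spin": 0.0}

```text
t: 13.22
tcp_pos: [0.4322, 0.3575, 0.2483]
orientation: [[-0.977, -0.213, 0.0], [-0.213, 0.977, 0.001], [-0.0, 0.001, -1.0]]
contact_force: [0.2, -0.4, 0.3]
gripper_width: 0.363
grip_force: 0.0
```

```bash
python3 - <<'E'
from h import *
i=get_image("scene");t=get_image("top")
a=cv2.resize(i["pixels"][211:291,224:324],(400,320),interpolation=2);b=cv2.resize(t["pixels"][195:305,210:320],(400,400),interpolation=2)
a=cv2.copyMakeBorder(a,0,80,0,0,0)
cv2.imwrite("pics/n5.png",np.hstack([a,b])[:,:,::-1]);o=observe();print(o["t"],o["contact_force"])
E
```

```text
13.325 [ 0.34057867  0.67055635 -0.10824266]
```

View pics/n5.png

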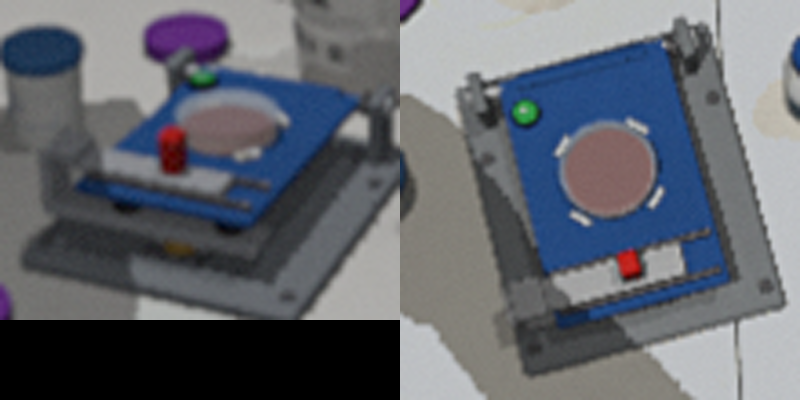

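The plate stays down and the bar runs under the keeper lip at (540,295). The knob is at (628,264), and the dish sits between its lugs. One numeric check of the travel remains.

```bash
python3 - <<'E'
from h import *
t=np.load("top0.npy",allow_pickle=True).item();s=np.load("scene0.npy",allow_pickle=True).item()
w=np.radians(12.1);c=np.array([.5528,.1121,0]);X=np.array([np.cos(w),np.sin(w),0]);Y=np.array([-np.sin(w),np.cos(w),0])
P,e=tri(ray(t,210+228/3.636-.4,195+264/3.636-.4),ray(s,224+173/4-.4,211+150/4-.4));print(P,e,(P-c)@X,(P-c)@Y)
E
```

```text
[0.48928442 0.10248115 0.08211425] 0.0010399496131194084 -0.0641207638251673 0.003908893359586123
```

```bash
python3 -c "
from workcell import *
print(finish_job())"
```

```text
the job is handed in; nothing more can be done
None
```

The job is handed in at about 13 s: the plate is down, held by the bolt fully home under the keeper, and the dish is in place; I estimate about 12 N at most on the stops (total press about 21 N).

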